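# Draw a headspace sample with the sprung hand pump

## Robot

A 6-joint arm with a two-finger parallel gripper is mounted at the origin on a cart in front of the work surface, level with it; the furniture and walls round the work are solid. World frame = base frame: x ahead of the robot, y to its left, z up, the work surface at z = 0. Lengths are in m, angles in rad, forces in N, time in s.
With the tool pointing down it reaches from about 0.4 to 0.825 m from the base axis. Payload 7 kg.
Tool frame: the origin (TCP) lies where the fingers leave the gripper's body, on its centre line; the fingertips stand 73 mm ahead of it and the grasp point (between the pads) lies 54 mm ahead of it; z points along the fingers, y is the line along which they close (so a half turn about z gives the same grasp; the last joint's range is limited). The gripper opens to 85 mm and grips with 20 to 120 N. Pads are 22 mm wide; open, the fingers measure 114 mm over their backs; the gripper's body (76 mm by 85 mm) begins 54 mm behind the grasp point. The pads swing forward as they close: fully open they stand 13 mm farther back than shut.
Start: joints at [-0.984, 0.359, 0.012, 0, -1.224, -0.288], TCP at [0.199, -0.645, 0.304] pointing down, gripper open.
Joint ranges: [-3.07, 3.07], [-1.43, 2.12], [-1.02, 1.25], [-3.03, 1.67], [-3.05, -0], [-3.03, 3.03]. Speed limits (rad/s): [2.39, 2.39, 3.01, 3.14, 3.14, 3.14].

## Interface

Orientations are given as a rotation vector (axis times angle).
In Python, from bench import robot, eoat, get_image, camera_model, spotter, current_time, current_joint_pos, current_joint_vel, current_joint_efforts, current_position, current_tool_rot, current_wrist_force, current_wrist_torque, current_finger_gap, current_gripper_force gives the robot as it stands. Calls block until the motion is done:
- robot.move_ptp(position, orientation): joint-space move of the TCP to a pose.
- robot.servo_line(position, frame=None, velocity=0.15, contact_N=None): straight line of the TCP; frame=None keeps the orientation; velocity is the mean speed in m/s. With contact_N (N) it stops when the force on the tool has changed by that much, and returns True; else False.
- robot.goto_joints(angles): joint-space move.
- eoat.open_jaws() and eoat.close(grip_force=None): open the fingers fully, or close them until they stop; grip_force is the grip in N (None keeps the last).
- robot.sleep(seconds).
- robot.ik(position, orientation): joint angles nearest the present ones, or None.
- get_image(name): name is "side" or "top" or "wrist"; returns the picture (400x640x3 uint8, red, green, blue); there is no depth.
- camera_model(name): a dict with "mtx" (3x3 intrinsics, pixels), "eye" and "orientation" of the camera in the world. Camera axes: x right, y down, z forward; pixel columns grow to the right and rows downward; lengths in m; the calibration is good to about 2 mm. A picture is of the moment at which its call begins: read the wrist's pose just before it. camera_model takes no time and is no camera call; for the wrist camera it gives the pose at the moment of the call.
A pose or a line that the arm cannot do raises robot.Unreachable and nothing moves.
- robot.close_job(): hands the job in; it is judged then, once.
Trained networks look in the newest picture that a camera, given by its name, has taken for a name from the list of things; names that differ only in an ending like _2 or _b are one class to them, and where a whole thing is asked for, a point or a joint stands for the part that bears it (a point fixed in the world has none). Each returns a list of dicts, best first, with "p" (0 to 1); they miss things now and then, are a little off and sometimes report something else, mostly with a low value. They report only what shows in the picture. A call takes as long as a camera call.
- spotter.look_for(camera, query): "centre" ([x, y, z] in m, in world coordinates, good to about 4 mm: the middle of the surface that is visible of it).
- spotter.place_of(camera, query): "centre" ([x, y, z] in m, in world coordinates, good to about 4 mm: a listed point, or the origin of a listed thing).
Readings, each from a call of its own:
- current_time(): time.
- current_joint_pos(): joint angles.
- current_joint_vel(): joint speeds.
- current_joint_efforts(): joint torques, N m.
- current_position(): TCP position.
- current_tool_rot(): TCP orientation.
- current_wrist_force(): force on the tool from outside, world axes, zero at the start.
- current_wrist_torque(): the same for the moment, N m.
- current_finger_gap(): opening from 0.0 (shut) to 1.0 (fully open).
- current_gripper_force(): force on a finger pad.
Only numpy, scipy, OpenCV 4.12 (cv2) and the standard library are available. Lean on these libraries where they do the work, as an engineer would, in place of code of your own. Each camera call takes 0.05 s, during which the arm holds its last target. There are 200 camera calls.

## Task

Set the loose cover onto the open chamber of the gas sampler so that it sits seated and level on the rim, and let go of it. Then take the pump's T-handle and pull its sprung rod straight up until the dark ring on the rod is level with the mouth of the barrel, not on to the end stop, and hold it there: finish still holding the handle, because the spring draws the rod back if it is let go. Leave the rod down until the cover is on, and do not disturb the bottles, timer and carton standing around.

Things in the scene. Friction and masses are not known exactly. Their poses are not given: they have to be found in the camera images.
- cover_knob (a point): Middle of the loose cover's knob. The cover (about 0.12 kg): aluminium disc 86 mm across, 5 thick; on top an upright black knob 24 mm across, 26 high; beneath, a dark plug 66 mm across, 6 deep. This point is 24 mm above the plug's underside, 18 above the disc's underside, 13 below the knob's top; z up. It starts on the worktop, knob up, on the right of the sampler as seen from the robot.
- chamber_rim (a point): Centre of the chamber's mouth at rim height, 50 mm above the worktop. The chamber is an open steel cup, 80 mm across outside, 72 inside, on the sampler's fixed base plate (84 x 200 x 12 mm). Axes: z up, y along the plate to the pump barrel 120 mm away. With the cover seated (plug inside, disc on the rim) cover_knob is 18 mm above this point.
- barrel_mouth (a point): Centre of the mouth of the pump's fixed upright barrel (top of its dark nut, 39 mm across), 105 mm above the worktop, where the rod comes out. Same axes as chamber_rim. Behind and to the right of the sampler, as seen from the robot, stands a tall stack of white boxes: swing the arm in and out drawn back, close to the base.
- pull_bar (a point): Middle of the T-handle on top of the rod: level black round bar 14 mm thick, 60 long. On the rod's axis; x along the bar (across the base plate), z up. Rod down: 45 mm above barrel_mouth. Under it is the rod, 10 mm thick, with a collar 13 mm thick, so fingers fit on both sides of the bar. It rises with the rod and cannot turn.
- pump_rod (a joint): How far the rod is pulled up out of the barrel, m: 0 fully down, 0.085 at the end stop. The dark ring, 6 mm wide, is hidden in the barrel at first; its middle is level with the mouth at 0.060. A spring pulls the rod down with about 4 N at 0, rising to about 11 N at 0.060 (120 N/m).
- cover: The same loose cover as cover_knob; origin at the centre of the underside of its plug, z up.
- timer: Bystander: pale bench timer, 38 x 72 x 62 mm; origin at the centre of its underside. Leave alone.
- bottle: Bystander: glass screw bottle with a blue cap, 56 mm across, 102 mm high; origin at the centre of its underside. Leave alone.
- white_bottle: Bystander: small white bottle, 52 mm across, 78 mm high; origin at the centre of its underside. Leave alone.
- carton: Bystander: long carton, 63 x 147 x 62 mm; origin at the centre of its underside. Leave alone.

How it is judged:
On the way, in this order (a step that is already met when the one before it is completed fails the run):
1. the cover is seated level on the chamber's rim and released, the rod still down (horizontal distance between cover_knob and chamber_rim below 0.0045 m and z of cover_knob in the frame of chamber_rim between 0.0155 and 0.0205 m and angle between cover_knob's own z axis and vertical below 0.05 rad and contact force between the fingers and cover below 0.05 N and value of joint pump_rod below 0.01 m), for 0.2 s.
2. the rod is pulled up to its ring mark and held there by the fingers on the T-handle (value of joint pump_rod between 0.053 and 0.067 m and velocity of joint pump_rod between -0.01 and 0.01 m/s and contact force between the fingers and pump_rod above 3 N), for 0.3 s.
At the end, for the whole second after the job is handed in: The fingers hold the T-handle (more than 3 N of contact) with the rod steady at 60 mm, within 7 mm, and the cover sits on the chamber untouched by the fingers: centred within 4.5 mm, down on the rim within 2.5 mm, level within 0.05 rad (all of step 2 and horizontal distance between cover_knob and chamber_rim below 0.0045 m and z of cover_knob in the frame of chamber_rim between 0.0155 and 0.0205 m and angle between cover_knob's own z axis and vertical below 0.05 rad and contact force between the fingers and cover below 0.05 N); the arm keeps its last pose, push and grip.
It fails at once if the rod is pulled on to its end stop (beyond 80 mm) (value of joint pump_rod above 0.08 m).
It fails at once if the rod is pulled before the cover is on (value of joint pump_rod above 0.02 m and not (horizontal distance between cover_knob and chamber_rim below 0.0045 m)).
It fails at once if the timer, a bottle or the carton is pushed more than 30 mm (distance of any of timer, bottle, white_bottle, carton from where it was at the start of the episode above 0.03 m).
It also fails if it takes over 54 s, if anything falls off the work surface, if the arm or the gripper's body presses on something with over 40 N, if the wrist force passes 120 N, or if a joint passes its speed limit or range.

## Working session

There is one attempt and no reset: what is moved stays moved. The work goes in short steps, each a Python script; the robot and the scene stay as the last script left them, time stands still between calls to the robot, and variables do not carry over. Pictures are saved under pics/ and viewed, at most 10 in all, crops included, and the job is handed in when it is done.

```bash
mkdir -p pics; ls; python3 - <<'E'
from bench import *
import cv2,numpy as np
ims=[]
for c in ["top","side"]:
    im=get_image(c); ims.append(im); cv2.imwrite(f"pics/{c}0.png",im[:,:,::-1])
    for q in ["cover_knob","chamber_rim","barrel_mouth","pull_bar","timer","bottle","white_bottle","carton"]:
        r=spotter.place_of(c,q)
        print(c,q,[(np.round(d["centre"],4).tolist(),round(d["p"],2)) for d in r[:2]])
    m=camera_model(c);print(c,np.round(m["eye"],3),np.round(m["orientation"],3).tolist(),np.round(m["mtx"],1).tolist())
print(current_time(),current_tool_rot(),current_position(),current_finger_gap())
E
```

```text
pics
top cover_knob [([0.3213, 0.2752, 0.0258], 0.6)]
top chamber_rim [([0.3288, 0.3764, 0.049], 0.97)]
top barrel_mouth [([0.4417, 0.3498, 0.1056], 0.74), ([0.3509, 0.4952, -0.0008], 0.29)]
top pull_bar [([0.4438, 0.35, 0.1513], 0.84)]
top timer [([0.3538, 0.4933, 0.0009], 0.69)]
top bottle [([0.6464, 0.4451, -0.0019], 0.82)]
top white_bottle [([0.593, 0.4773, -0.001], 0.71)]
top carton [([0.4995, 0.5657, -0.0001], 0.61)]
top [0.342 0.418 0.956] [-2.115, 2.156, -0.142] [[459.1, 0.0, 317.3], [0.0, 459.1, 203.6], [0.0, 0.0, 1.0]]
side cover_knob [([0.3249, 0.2757, 0.0287], 0.59)]
side chamber_rim [([0.3248, 0.3781, 0.0512], 0.59)]
side barrel_mouth [([0.4406, 0.3499, 0.102], 0.57), ([0.6449, 0.4482, -0.0036], 0.2)]
side pull_bar [([0.443, 0.3511, 0.1455], 0.54)]
side timer [([0.3536, 0.4911, -0.002], 0.39)]
side bottle [([0.6459, 0.4463, 0.0018], 0.6), ([0.3273, 0.2739, 0.0249], 0.35)]
side white_bottle [([0.5831, 0.4815, -0.0021], 0.57)]
side carton [([0.4984, 0.5664, -0.0008], 0.88), ([0.3193, 0.2723, 0.0019], 0.39)]
side [-0.366  0.815  0.712] [-1.288, 1.979, -1.087] [[465.7, 0.0, 320.2], [0.0, 465.7, 208.9], [0.0, 0.0, 1.0]]
0.9 [-4.67526201e-01  3.10658679e+00 -5.62429871e-05] [ 0.1986696  -0.64507495  0.30393444] 1.0025686776284533
```

View pics/top0.png

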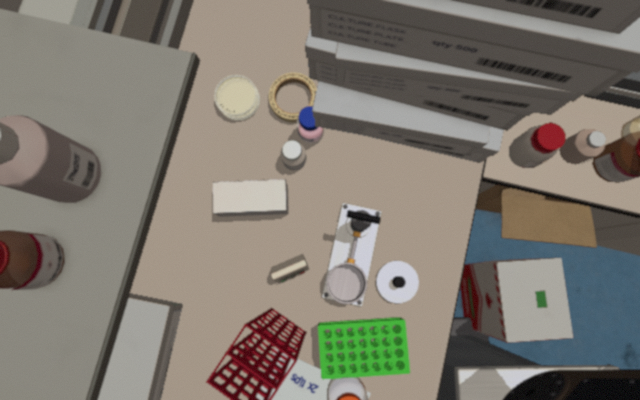

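View pics/side0.png

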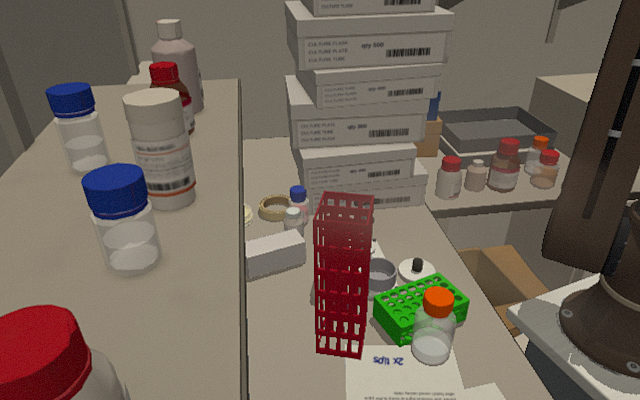

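The top view shows the chamber at px (345,284), the pump with its T-bar at (362,216), and the cover at (398,282) with a green rack just below it. The box stack is at the upper right, beyond the pump. The network poses agree with this. Next I'll check IK and stack clearance.

```bash
cat > h.py <<'E'
from bench import *
import numpy as np, cv2
from scipy.spatial.transform import Rotation as R
def down(deg):  # tool pointing down, finger line (tool y) at angle deg in world xy
    a=np.radians(deg+90)/2
    return np.pi*np.array([np.cos(a),np.sin(a),0])
def cam(c):
    m=camera_model(c); return np.array(m["mtx"]),np.array(m["eye"]),R.from_rotvec(m["orientation"]).as_matrix()
def ray(c,px,z):
    K,e,M=cam(c); d=M@np.linalg.solve(K,[px[0],px[1],1]); return e+d*(z-e[2])/d[2]
def see(c,names):
    get_image(c)
    for q in names:
        print(c,q,[(np.round(d["centre"],4).tolist(),round(d["p"],2)) for d in spotter.place_of(c,q)[:2]])
def st(): print("t",round(current_time(),2),"p",np.round(current_position(),4),"F",np.round(current_wrist_force(),1),"gap",round(current_finger_gap(),3),"gf",round(current_gripper_force(),1))
E
python3 - <<'E'
from h import *
for p in [(305,205),(425,205),(300,160)]: print("side",ray("side",p,0)[:2])
for p in [(315,125),(495,155)]: print("top",[ray("top",p,z)[:2].round(3).tolist() for z in (0,.1,.2,.3)])
print("rack top edge",ray("top",(320,322),.04),ray("top",(408,318),.04))
az=np.radians(-72.9)
pts={"back":(.44*np.cos(az),.44*np.sin(az),.35),"cov":(.323,.2755,.2),"covlow":(.323,.2755,.088),"ch":(.327,.377,.14),"pump":(.443,.3503,.22)}
for k,p in pts.items():
    for d in ([107] if k=="back" else [-13,167] if k=="pump" else [45,135,225,-45,0,180]):
        q=robot.ik(p,down(d)); print(k,d,None if q is None else np.round(q,2))
E
```

```text
side [0.71175545 0.39773374]
side [0.567728   0.08071692]
side [0.99318293 0.30229254]
top [[0.659, 0.435], [0.626, 0.433], [0.593, 0.432], [0.56, 0.43]]
top [[0.584, 0.054], [0.558, 0.092], [0.533, 0.13], [0.508, 0.168]]
rack top edge [0.24816549 0.43148508 0.04      ] [0.2530231  0.26077778 0.04      ]
back 107 [-0.82 -0.07 -0.4  -0.   -1.25 -0.45]
cov 45 [ 1.17  0.04 -0.66  0.   -0.87  2.75]
cov 135 [ 1.17  0.04 -0.66  0.   -0.87 -1.96]
cov 225 [ 1.17  0.04 -0.66  0.   -0.87 -0.39]
cov -45 [ 1.17  0.04 -0.66  0.   -0.87  1.18]
cov 0 [ 1.17  0.04 -0.66  0.   -0.87  1.97]
cov 180 [ 1.17  0.04 -0.66  0.   -0.87 -1.17]
covlow 45 [ 1.17  0.23 -0.79  0.   -0.55  2.75]
covlow 135 [ 1.17  0.23 -0.79  0.   -0.55 -1.96]
covlow 225 [ 1.17  0.23 -0.79  0.   -0.55 -0.39]
covlow -45 [ 1.17  0.23 -0.79  0.   -0.55  1.18]
covlow 0 [ 1.17  0.23 -0.79  0.   -0.55  1.97]
covlow 180 [ 1.17  0.23 -0.79  0.   -0.55 -1.17]
ch 45 [ 1.25  0.25 -0.58  0.   -0.74  2.68]
ch 135 [ 1.25  0.25 -0.58  0.   -0.74 -2.04]
ch 225 [ 1.25  0.25 -0.58  0.   -0.74 -0.47]
ch -45 [ 1.25  0.25 -0.58  0.   -0.74  1.11]
ch 0 [ 1.25  0.25 -0.58  0.   -0.74  1.89]
ch 180 [ 1.25  0.25 -0.58  0.   -0.74 -1.25]
pump -13 [ 1.02  0.25 -0.35  0.   -0.97  1.9 ]
pump 167 [ 1.02  0.25 -0.35  0.   -0.97 -1.24]
```

```bash
python3 - <<'E'
from h import *
robot.move_ptp([.129,-.421,.35],down(107)); st()
robot.move_ptp([.323,.2755,.25],down(225)); st()
see("wrist",["cover_knob","chamber_rim","barrel_mouth","pull_bar"])
cv2.imwrite("pics/w1.png",get_image("wrist")[:,:,::-1])
K,e,M=cam("wrist"); p=(np.array([.323,.2755,.037])-e)@M; print("pred px",(K@p/p[2])[:2]); print(e)
E
```

```text
t 1.85 p [ 0.1295 -0.4216  0.3504] F [ 0.1  0.5 -0.4] gap 1.001 gf 0.0
t 4.43 p [0.3233 0.2751 0.25  ] F [ 0.2 -0.6  0.1] gap 0.999 gf 0.0
wrist cover_knob [([0.3224, 0.2725, 0.0212], 0.72), ([0.501, 0.567, -0.0007], 0.31)]
wrist chamber_rim [([0.3268, 0.3798, 0.0503], 0.67)]
wrist barrel_mouth [([0.4385, 0.3482, 0.147], 0.69), ([0.4372, 0.349, 0.107], 0.6)]
wrist pull_bar [([0.4395, 0.3481, 0.1481], 0.56)]
pred px [320.30685154 187.02084219]
[0.37617739 0.22194762 0.31984238]
```

View pics/w1.png

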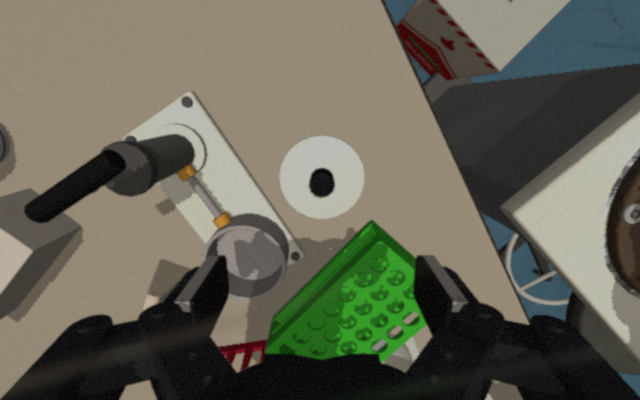

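The wrist view shows the cover disc centred near (322,177), with its knob at (321,182). The chamber is at (250,250), partly behind a finger, and the pump bar runs from (40,210) to (125,155). I'll fit the disc here, then look at the chamber head-on.

```bash
python3 - <<'E'
from h import *
im=cv2.cvtColor(cv2.imread("pics/w1.png"),cv2.COLOR_BGR2HSV)
m=((im[...,1]<38)&(im[...,2]>150)).astype(np.uint8)
n,l,s,c=cv2.connectedComponentsWithStats(m); i=l[160,310]; 
cn=max(cv2.findContours((l==i).astype(np.uint8),cv2.RETR_EXTERNAL,cv2.CHAIN_APPROX_NONE)[0],key=len)
el=cv2.fitEllipse(cv2.convexHull(cn)); print("disc",el,ray("wrist",el[0],.011))
robot.servo_line([.3275,.3775,.25]); st()
see("wrist",["chamber_rim","barrel_mouth","pull_bar","cover_knob"])
img=get_image("wrist"); cv2.imwrite("pics/w2.png",img[:,:,::-1])
K,e,M=cam("wrist"); p=(np.array([.327,.377,.05])-e)@M; print("pred px",(K@p/p[2])[:2],"r px",K[0,0]*.04/p[2])
u=(K@p/p[2])[:2].astype(int); print(u)
cv2.imwrite("pics/w2c.png",cv2.resize(img[u[1]-80:u[1]+80,u[0]-100:u[0]+100,::-1],None,fx=4,fy=4,interpolation=cv2.INTER_CUBIC)[:600])
E
```

```text
disc ((321.43798828125, 176.60696411132812), (83.42876434326172, 85.6344223022461), 88.75214385986328) [0.32487587 0.2720475  0.011     ]
t 5.57 p [0.3273 0.3769 0.2497] F [-0.1 -0.3 -0.1] gap 1.001 gf 0.0
wrist chamber_rim [([0.3274, 0.3782, 0.0447], 0.91)]
wrist barrel_mouth [([0.4425, 0.3503, 0.1079], 0.96)]
wrist pull_bar []
wrist cover_knob [([0.3241, 0.2721, 0.0224], 0.83)]
pred px [320.90098011 190.76912417] r px 45.39210909265691
[320 190]
```

View pics/w2c.png

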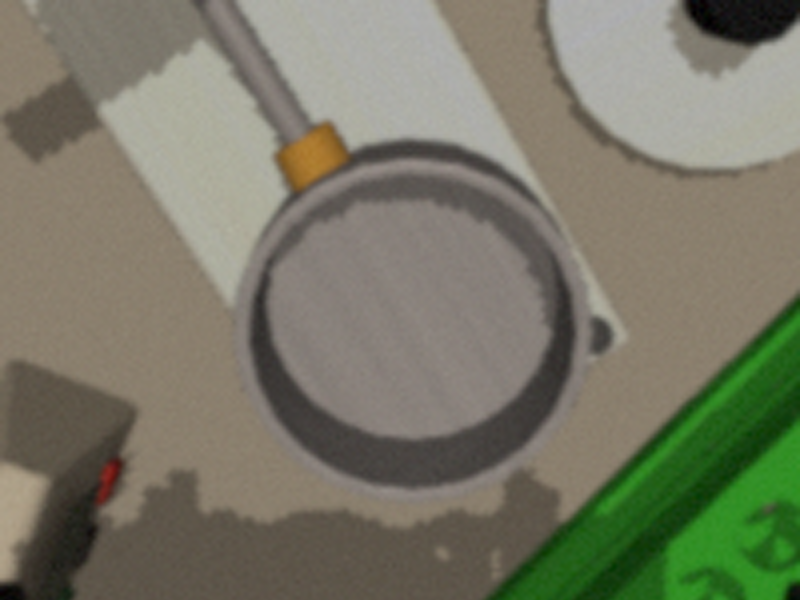

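Rim outer circle in the crop: x 237–590, y 158–500, so the centre is at full-image px (323.2,192.2). The interior is clear. Now grasping the cover.

```bash
python3 - <<'E'
from h import *
print("rim",ray("wrist",(323.25,192.25),.05))
c=np.array([.3242,.2728])
robot.servo_line([*c,.25],velocity=.2)
robot.servo_line([*c,.11],velocity=.15)
print(robot.servo_line([*c,.0885],velocity=.05,contact_N=8)); st()
eoat.close(30); st()
robot.servo_line([*c,.16],velocity=.08); st()
cv2.imwrite("pics/w3.png",get_image("wrist")[:,:,::-1])
see("top",["cover_knob","chamber_rim"])
see("wrist",["cover_knob"])
E
```

```text
rim [0.32457439 0.37649505 0.05      ]
False
t 8.21 p [0.3242 0.2727 0.0883] F [ 1.   0.3 -0.3] gap 0.999 gf 0.0
t 8.8 p [0.3242 0.2729 0.0888] F [-0.5 -0.4  4.6] gap 0.267 gf 29.2
t 9.84 p [0.324  0.2725 0.1596] F [-0.1  0.2 -0.8] gap 0.274 gf 29.4
top cover_knob [([0.3233, 0.2772, 0.0933], 0.61), ([0.4997, 0.5664, -0.001], 0.54)]
top chamber_rim [([0.3295, 0.3755, 0.0489], 0.59)]
wrist cover_knob [([0.3222, 0.271, 0.0944], 0.86)]
```

View pics/w3.png

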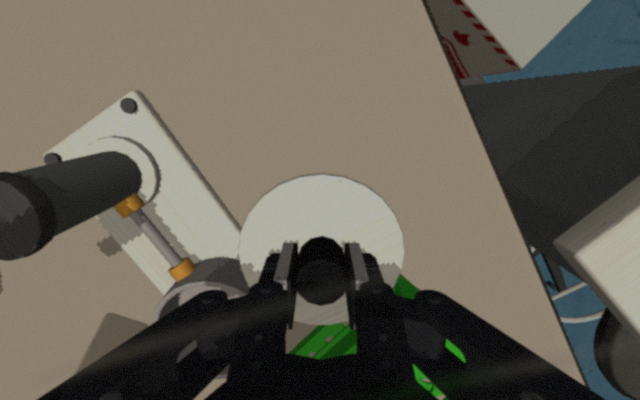

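The cover is held level between the pads: the knob is at (322,270) and the disc spans columns 238–404, so it is centred on the fingers. Next I'll measure the disc in the hand and refit the rim in the top view before placing.

```bash
python3 - <<'E'
from h import *
from scipy.optimize import least_squares
def fit(P,r):
    s=least_squares(lambda c:np.hypot(*(P-c).T)-r,P.mean(0),loss="soft_l1",f_scale=.001); return s.x,np.std(s.fun)
# disc in hand
im=cv2.cvtColor(cv2.imread("pics/w3.png"),cv2.COLOR_BGR2HSV)
m=((im[...,1]<38)&(im[...,2]>150)).astype(np.uint8)
n,l,s,c=cv2.connectedComponentsWithStats(m); i=l[200,320]
pts=[]
for x in range(243,400,3):
    col=np.where(l[:260,x]==i)[0]
    if len(col): pts.append((x,col[0]))
P=np.array([ray("wrist",p,.0818)[:2] for p in pts]); c,e=fit(P,.043); print("disc in hand",c,e,"TCP",current_position())
# top view: rim & disc, polar edge search via upsampled gradient
g=cv2.imread("pics/top0.png"); 
print("top disc hough / rim hough")
G=cv2.resize(cv2.cvtColor(g,cv2.COLOR_BGR2GRAY)[230:330,300:440],None,fx=6,fy=6,interpolation=cv2.INTER_CUBIC)
for nm,z,r0 in (("disc",.011,(110,135)),("rim",.05,(105,128))):
    h=cv2.HoughCircles(cv2.GaussianBlur(G,(0,0),3),cv2.HOUGH_GRADIENT_ALT,1.5,100,param1=60,param2=.6,minRadius=r0[0],maxRadius=r0[1])
    for q in ([] if h is None else h[0][:3]):
        u=((q[0]+.5)/6-.5+300,(q[1]+.5)/6-.5+230); print(nm,np.round(u,1),q[2]/6,ray("top",u,z).round(4))
E
```

```text
disc in hand [0.3227165  0.27354975] 0.00023023222958854327 TCP [0.32416142 0.27269531 0.15969857]
top disc hough / rim hough
```

```bash
python3 - <<'E'
from h import *
c=np.array([.3253,.3772])
robot.servo_line([*c,.165],velocity=.12)
robot.servo_line([*c,.146],velocity=.05); st()
print(robot.servo_line([*c,.129],velocity=.02,contact_N=4)); st()
cv2.imwrite("pics/w4.png",get_image("wrist")[:,:,::-1])
g=get_image("top"); cv2.imwrite("pics/t4.png",g[:,:,::-1])
g=get_image("side"); cv2.imwrite("pics/s4.png",cv2.resize(g[220:320,320:480,::-1],None,fx=5,fy=5,interpolation=cv2.INTER_CUBIC))
see("side",["cover_knob","chamber_rim"])
E
```

```text
t 11.7 p [0.3253 0.377  0.1457] F [-1.3  0.3 -1. ] gap 0.267 gf 29.4
True
t 12.35 p [0.3253 0.3772 0.1328] F [-1.6  0.1  5.1] gap 0.271 gf 29.9
side cover_knob [([0.3258, 0.3783, 0.073], 0.83)]
side chamber_rim [([0.3235, 0.3821, 0.0492], 0.64)]
```

View pics/w4.png

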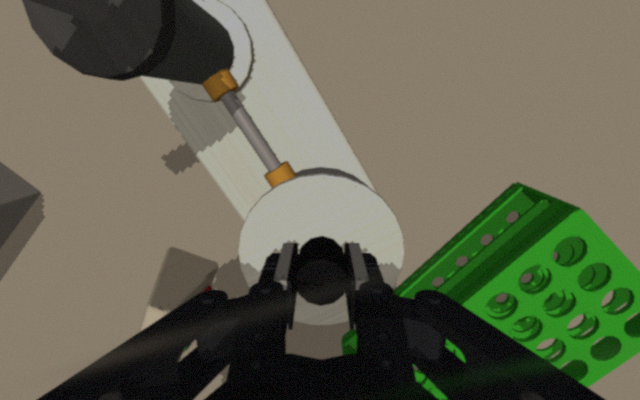

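Contact came at TCP z 0.1328, which is exactly the predicted seated height, and the disc covers the cup evenly at (322,250). I'll release, rise and check.

```bash
python3 - <<'E'
from h import *
eoat.open_jaws(); st()
p=current_position()
robot.servo_line([p[0],p[1],.26],velocity=.15); st()
see("wrist",["cover_knob","chamber_rim","barrel_mouth","pull_bar"])
cv2.imwrite("pics/w5.png",get_image("wrist")[:,:,::-1])
see("top",["cover_knob","barrel_mouth","pull_bar"])
im=cv2.cvtColor(cv2.imread("pics/w5.png"),cv2.COLOR_BGR2HSV)
K,e,M=cam("wrist"); print("eye",e)
for n,q in (("knob",(.326,.377,.081)),("bar",(.443,.350,.15)),("mouth",(.443,.350,.105))):
    v=(np.array(q)-e)@M; print(n,(K@v/v[2])[:2])
E
```

```text
t 13.28 p [0.325  0.3767 0.1324] F [ 1.1 -0.1 -0.4] gap 1.0 gf 0.0
t 14.28 p [0.3248 0.3762 0.2591] F [-0.7 -0.1 -0.1] gap 0.998 gf 0.0
wrist cover_knob [([0.3216, 0.3762, 0.0664], 0.77)]
wrist chamber_rim []
wrist barrel_mouth [([0.4378, 0.3522, 0.11], 0.79), ([0.3262, 0.378, 0.0418], 0.64)]
wrist pull_bar [([0.438, 0.3474, 0.1457], 0.75)]
top cover_knob []
top barrel_mouth [([0.4396, 0.3534, 0.1048], 0.91)]
top pull_bar [([0.4422, 0.3507, 0.1498], 0.56)]
eye [0.37810265 0.32348584 0.3296855 ]
knob [318.83922201 197.06782456]
bar [194.1772064   46.14841394]
mouth [220.3582305   57.63216945]
```

View pics/w5.png

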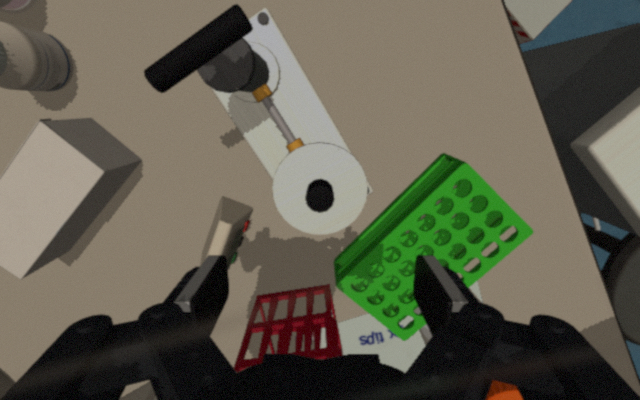

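The cover sits flat and concentric on the cup: disc centre (320,188), knob at (320,194). The T-bar spans px (158,80) to (240,16). Next I'll move above the bar and measure from close by.

```bash
python3 - <<'E'
from h import *
a,b=ray("wrist",(158,80),.15),ray("wrist",(240,16),.15)
print("bar mid",(a+b)/2,"len",np.linalg.norm(a-b),"ang",np.degrees(np.arctan2(*(b-a)[1::-1])))
robot.servo_line([.3248,.3762,.29],velocity=.15)
robot.move_ptp([.4415,.3503,.29],down(167)); st()
see("wrist",["barrel_mouth","pull_bar","cover_knob"])
im=get_image("wrist"); cv2.imwrite("pics/w6.png",im[:,:,::-1])
K,e,M=cam("wrist"); v=(np.array([.442,.350,.15])-e)@M; print("bar pred px",(K@v/v[2])[:2])
E
```

```text
bar mid [0.44084972 0.3496481  0.15      ] len 0.05466228958072956 ang -101.59709120074619
t 15.9 p [0.4411 0.35   0.2893] F [-0.4 -0.   0.3] gap 1.0 gf 0.0
wrist barrel_mouth [([0.4368, 0.3509, 0.1084], 0.73)]
wrist pull_bar [([0.4362, 0.3465, 0.1467], 0.78), ([0.3524, 0.4912, -0.0008], 0.3)]
wrist cover_knob [([0.3239, 0.3759, 0.0642], 0.9)]
bar pred px [318.56351711 213.35195809]
```

View pics/w6.png

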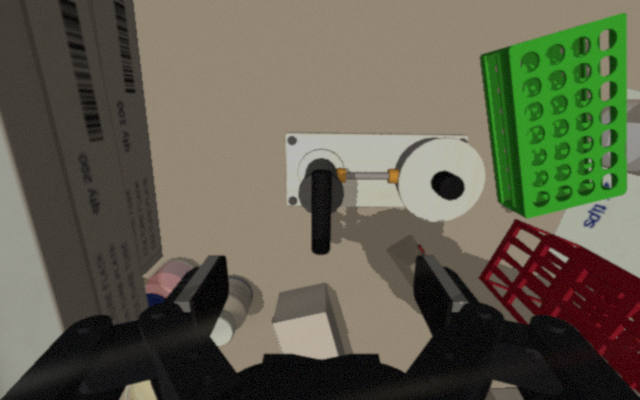

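The bar runs vertically in the picture, columns 312–330 and rows 170–253, centred at (321,211) between the fingers. The stack is clear on the left and the cover lies level on the right. Descending to grip the bar.

```bash
python3 - <<'E'
from h import *
print(ray("wrist",(321,211),.15))
c=np.array([.4412,.3500])
robot.servo_line([*c,.23],velocity=.15)
print(robot.servo_line([*c,.203],velocity=.05,contact_N=8)); st()
eoat.close(80); robot.sleep(.2); st()
p=np.array(current_position())
robot.servo_line(p+[0,0,.03],velocity=.04); st()
g=get_image("side"); cv2.imwrite("pics/s7.png",g[:,:,::-1])
see("side",["pull_bar","cover_knob"])
see("top",["pull_bar","cover_knob"])
E
```

```text
[0.43994884 0.34868261 0.15      ]
False
t 17.39 p [0.4413 0.3501 0.203 ] F [ 0.7 -0.2  0.2] gap 1.001 gf 0.0
t 18.27 p [0.4408 0.3501 0.2033] F [-5.   0.6  6. ] gap 0.139 gf 77.9
t 19.18 p [0.4408 0.3501 0.2331] F [-2.5  3.9 -7.7] gap 0.138 gf 77.9
side pull_bar [([0.4393, 0.3535, 0.177], 0.44)]
side cover_knob [([0.3286, 0.3767, 0.0689], 0.7)]
top pull_bar []
top cover_knob []
```

The force is −7.7 N at 30 mm, against the spring's expected 7.6 N, so there is no slip. Pulling on to 60 mm.

```bash
python3 - <<'E'
from h import *
p=np.array(current_position())
robot.servo_line([p[0],p[1],.2633],velocity=.03); robot.sleep(.3); st()
see("side",["pull_bar","cover_knob"])
see("wrist",["pull_bar","cover_knob","barrel_mouth"])
im=get_image("wrist"); cv2.imwrite("pics/w8.png",im[:,:,::-1])
st()
E
```

```text
t 20.98 p [0.4408 0.3501 0.2632] F [ -0.5   4.2 -11.6] gap 0.136 gf 77.9
side pull_bar [([0.4401, 0.3529, 0.2075], 0.73), ([0.4387, 0.3523, 0.0986], 0.7)]
side cover_knob [([0.3254, 0.38, 0.0717], 0.64)]
wrist pull_bar [([0.4364, 0.3469, 0.2077], 0.81)]
wrist cover_knob [([0.3229, 0.373, 0.0684], 0.57), ([0.4395, 0.3494, 0.1053], 0.39)]
wrist barrel_mouth [([0.4413, 0.3487, 0.1084], 0.64)]
t 21.38 p [0.4407 0.35   0.2633] F [ -1.5   5.2 -12. ] gap 0.131 gf 77.9
```

View pics/w8.png

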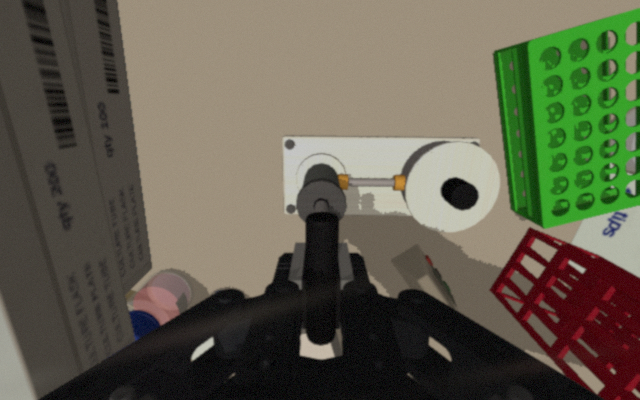

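The bar is gripped at (321,280), the rod leaves the barrel at (321,205), and the cover is undisturbed on the cup at (452,187). The force of 11.6 N and bar height of about 0.208 m both point to 60 mm. I'll do a short steadiness check, then hand in.

```bash
python3 - <<'E'
from h import *
for _ in range(3): robot.sleep(.5); st()
see("wrist",["pull_bar"]); see("side",["pull_bar"])
f=np.mean([current_wrist_force()[2] for _ in range(3)]); print(f)
if -13.2<f<-10.2: print(robot.close_job())
E
```

```text
t 21.88 p [0.4408 0.3501 0.2633] F [ -1.5   4.9 -12. ] gap 0.13 gf 77.8
t 22.38 p [0.4408 0.35   0.2633] F [ -3.1   3.9 -10.9] gap 0.134 gf 77.8
t 22.88 p [0.4408 0.35   0.2633] F [ -1.2   3.7 -11.8] gap 0.136 gf 77.8
wrist pull_bar [([0.4383, 0.3476, 0.2084], 0.68)]
side pull_bar [([0.4411, 0.3533, 0.2077], 0.63)]
-11.638445633137584
the job is handed in; nothing more can be done
None
```

The cover is seated level on the chamber and released, and I handed the job in at about 23 s with the gripper still holding the T-handle at about 60 mm; I read that from arm travel and spring force (about 11.6 N), not the ring itself, and no verdict was returned.

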